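# Bolt the battery fixture shut

## Task

Shoot the barrel bolt of the battery fixture: slide it across by its handle, feel for the notch in the top edge of the keeper, turn the handle down into the notch, right to the bottom, and let go so that the notch holds the bolt. Be gentle: do not ram the handle against the keeper, and leave the things lying around the fixture alone.

Things in the scene. Friction and masses are not known exactly. Their poses are not given: they have to be found in the camera images.
- fixture: Battery fixture, fixed to the worktop: base plate 193x250x8 mm, upright front panel (x +15 to +23 mm, top 103 mm above the worktop), behind it a battery, top at 125 mm. Origin on the worktop below the bolt's axis, mid-length; z up; +y is the way the bolt is shot; -x is the front, to which the handle turns down. The keeper's base rail has its axes too.
- axis (a point): Point on the bolt's axis, 75 mm above the fixture's origin; the axis runs along the fixture's y. Seen from here the barrel, 22 mm thick, reaches from y = -105 to -45 mm, and the panel's eye, into which the bolt's end goes, lies at y = 85 to 97 mm.
- keeper: Keeper in front of the bolt; origin and axes as the fixture's. On a fixed rail 46x154 mm stands a steel plate 12 mm thick (x -50 to -38 mm), its top edge (the ledge) 105 mm above the worktop, with one notch. Slots let the plate be clamped up to 16 mm either side of its middle place along y: where it is now is not measured. It does not give. Over 30 N from the handle is ramming.
- notch_middle (a point): Fixed point on the keeper: top middle of the notch if the plate stood in its middle place (the real notch is up to 16 mm off along y). Notch 13 mm wide along y, 12 mm deep along x, floor 30 mm below this point. The ledge runs 88 mm back (-y) from it and 12 mm on to the end stop; on it the shank lies at handle about 0.83 and turns no further.
- stop_middle (a point): Fixed point on the keeper: face of the end stop, over the bolt's axis, if the plate stood in its middle place. The stop is an ear 8 mm thick on the plate, reaching back over the axis (keeper x -50 to +12 mm, top 117 mm above the worktop); its near face is 12 mm beyond the far side of the notch (18.5 mm beyond its middle), wherever the plate is clamped.
- lever: Handle of the bolt: straight flat-sided shank, 10 mm wide along the bolt and 8 mm thick, with a black ball 18 mm across at the end. Origin on the bolt's axis; z points along the shank; the ball's centre is at z = 95 mm. It crosses the bolt's axis at y = -20 mm + bolt in the fixture's frame.
- ball (a point): Centre of the handle's ball, the place to grip it.
- bolt (a joint): How far the bolt is shot, m: 0 drawn back, grows towards the fixture's +y. A spring pulls it back (80 N per m; friction 1.2 N): let go beyond 15 mm out of the notch, it slides back. With the plate in its middle place the shank is over the middle of the notch at 0.062 (0.046 to 0.078) and meets the end stop at 0.0755.
- handle (a joint): Angle of the handle about the bolt's axis, rad: 0 upright, positive leaning to the fixture's -x (front), 1.57 level. It turns with light friction (0.03 N m) and stays where left. At the bottom of the notch it reads about 1.46.
- hex_key: Bystander, loose near the fixture: black L-shaped hex key, 35x88x6 mm; origin at the centre of its underside.
- strap: Bystander, loose near the fixture: flat brass-coloured strap, 14x120x11 mm; origin at the centre of its underside.
- cap: Bystander, loose near the fixture: small round terminal cap, 26 mm across, 22 mm high; origin at the centre of its underside.
- oil_bottle: Bystander, loose near the fixture: squeeze bottle with a drip nozzle, 58 mm across, 151 mm high; origin at the centre of its underside.
- screwdriver: Bystander, loose near the fixture: screwdriver, 33x209x29 mm; origin at the centre of its underside.

How it is judged:
On the way:
1. the bolt is shot across (more than 36 mm) with the handle still above the ledge (less than 1.0 rad) (value of joint bolt above 0.036 m and value of joint handle below 1 rad), for 0.05 s.
At the end, for the whole second after the job is handed in: The handle lies at the bottom of the notch (handle above 1.3 rad), the bolt is still shot across (bolt above 42 mm) with nobody holding it, and both are at rest (value of joint bolt above 0.042 m and value of joint handle above 1.3 rad and velocity of joint bolt between -0.01 and 0.01 m/s and velocity of joint handle between -0.1 and 0.1 rad/s); the robot touches nothing.
It fails at once if the handle is rammed against the keeper (more than 30 N) (contact force between lever and keeper above 30 N).
It fails at once if a thing lying around the fixture is moved by more than 30 mm (distance of any of hex_key, strap, cap, oil_bottle, screwdriver from where it was at the start of the episode above 0.03 m).
It also fails if it takes over 69 s, if anything falls off the work surface, if the arm or the gripper's body presses on something with over 40 N, if the wrist force passes 120 N, or if a joint passes its speed limit or range.

## Robot

A 7-joint arm with a two-finger parallel gripper is mounted at the origin on a cart in front of the work surface, level with it; the furniture and walls round the work are solid. World frame = base frame: x ahead of the robot, y to its left, z up, the work surface at z = 0. Lengths are in m, angles in rad, forces in N, time in s.
With the tool pointing down it reaches from about 0.4 to 0.85 m from the base axis. Payload 10.4 kg.
Tool frame: the origin (TCP) lies midway between the tips of the shut fingers; the grasp point (between the pads) lies 19 mm behind it; z points along the fingers, y is the line along which they close (so a half turn about z gives the same grasp; the last joint's range is limited). The gripper opens to 87 mm and grips with 3 to 60 N. Pads are 19 mm wide; open, the fingers measure 117 mm over their backs; the gripper's body (75 mm by 190 mm) begins 51 mm behind the grasp point.
Start: joints at [1.149, 0.332, -0.065, 1.46, 0.022, 1.35, -0.088], TCP at [0.243, -0.576, 0.192] pointing down, gripper open.
Joint ranges: [-2.6, 2.6], [-0.5, 2.12], [-1.47, 1.34], [0.16, 2.42], [-1.27, 4.41], [0.06, 2.06], [-2.6, 2.6]. Speed limits (rad/s): [2.22, 2.22, 2.79, 2.79, 3.14, 3.14, 3.14].

## Interface

Orientations are given as a unit quaternion [x, y, z, w].
In Python, from bench import r gives the robot as it stands.
- The arm moves only by the tool arm_command, never from a script. Its argument "moves" is one flat list of numbers, 4 for each row, row after row: the shift along the tool's x, y, z in cm, then the turn about the tool's z in degrees. A call has 1 to 12 rows; each row shifts and turns the commanded pose from where the row before left it, along the tool's axes as they then stand; what a row does not reach is not made up. A row lasts 1/12 s, in which the tool goes at most 41.7 mm and 7.16 degrees, less where a joint would pass 70% of its speed; a pose out of reach is approached as far as the arm can. A call with a gripper value outside its range is refused whole. "fingers" is the opening in per cent of the stroke, from 0 (shut) to 100 (fully open), set as the call begins (left out, the last holds). The fingers move at their own pace and stop on an object; "squeeze" is the grip in N (left out, the last holds). Time passes only in rows, so rows that do not move let the fingers close. It gives the time, the measured TCP pose, the force, the opening and the grip force at its end, in the units of the state.
- r.read_state(): the state, without advancing time (a new reading comes with each control period).
- r.camera(name): name is "side" or "top" or "wrist"; returns the picture (420x560x3 uint8, red, green, blue); there is no depth.
- r.camera_info(name): a dict with "fx", "fy", "cx", "cy" (pixels), "origin" and "attitude" of the camera in the world. Camera axes: x right, y up, looking along -z (the intrinsics and any distortion apply to the point x, -y, -z); pixel columns grow to the right and rows downward; lengths in m; the calibration is good to about 2 mm. A picture is of the moment at which its call begins: read the wrist's pose just before it. camera_info takes no time and is no camera call; for the wrist camera it gives the pose at the moment of the call.
- r.close_job(): hands the job in; it is judged then, once.
The state is a dict: "time": time; "joint_positions": joint angles; "joint_vel": joint speeds; "joint_torque": joint torques, N m; "ee_pos": TCP position; "eef_rot": TCP orientation; "ft_force": force on the tool from outside, world axes, zero at the start; "torque": the same for the moment, N m; "width": finger opening in m; "grip_force": force on a finger pad.
Only numpy, scipy, OpenCV 4.12 (cv2) and the standard library are available. Lean on these libraries where they do the work, as an engineer would, in place of code of your own. Each camera call takes 0.05 s, during which the arm holds its last target. There are 200 camera calls.

## Working session

There is one attempt and no reset: what is moved stays moved. The work goes in short steps, Python scripts to look and compute and a tool call to move; the robot and the scene stay as the last step left them, time stands still between calls to the robot, and variables do not carry over. Pictures are saved under pics/ and viewed, at most 10 in all, crops included, and the job is handed in when it is done.

Besides the shell and the picture viewer there is one more tool, called after "Request:" by a JSON object that holds its "method" and its "body", one argument or row to a line. arm_command: Moves the arm, as the interface text tells. Its arguments: {"type":"object","properties":{"moves":{"type":"array"},"fingers":{"type":"number"},"squeeze":{"type":"number"}},"required":["moves"]}

```bash
mkdir -p pics; python3 - <<'E'
from bench import r
import cv2, json, numpy as np
for n in ("top","side"):
    im=r.camera(n); cv2.imwrite(f"pics/{n}0.png",im[:,:,::-1]); print(n,r.camera_info(n))
s=r.read_state(); print({k:np.round(v,3).tolist() for k,v in s.items()})
E
```

```text
top {'fx': 489.99341779287715, 'fy': 489.99341779287715, 'cx': 287.4351827474262, 'cy': 210.89529658364722, 'origin': array([ 0.34375838, -0.04042012,  1.18392582]), 'attitude': array([-0.07922651,  0.08501435,  0.72583245, -0.67798449])}
side {'fx': 468.4635285186438, 'fy': 468.4635285186438, 'cx': 271.16112440912434, 'cy': 205.2582973105926, 'origin': array([0.56342958, 0.66535845, 0.77942214]), 'attitude': array([ 0.00640492,  0.4034439 ,  0.91492541, -0.0101733 ])}
{'time': 0.1, 'joint_positions': [1.149, 0.333, -0.065, 1.461, 0.022, 1.35, -0.088], 'joint_vel': [0.001, -0.001, 0.0, -0.003, 0.0, 0.001, 0.001], 'joint_torque': [0.002, -62.455, 0.025, -39.072, -0.061, 0.037, 0.0], 'ee_pos': [0.243, -0.576, 0.192], 'eef_rot': [0.98, 0.198, -0.0, -0.001], 'ft_force': [0.112, -0.781, -0.777], 'torque': [-0.015, -0.065, 0.001], 'grip_force': 0.0, 'width': 0.087}
```

View pics/top0.png

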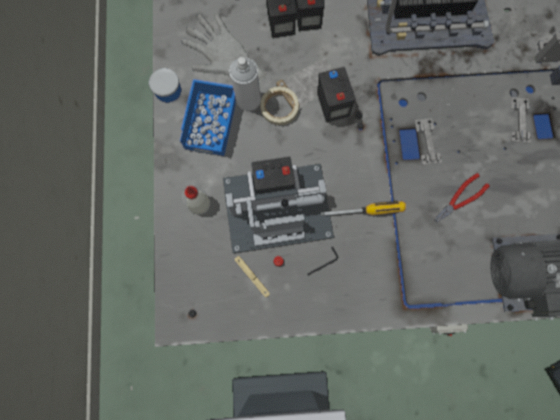

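View pics/side0.png

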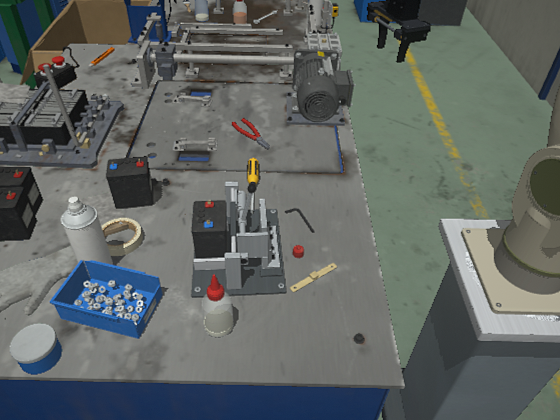

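The fixture sits at about (280,207) in the top view with its keeper to the robot's side. The barrel is at right (~310,202), so +y points left in the image. The bottle is at (197,200), and the cap (278,261), strap (252,276), hex key (323,262) and screwdriver (365,210) lie around it. Next come enlarged crops.

```bash
python3 - <<'E'
import cv2, numpy as np
a=cv2.imread("pics/top0.png")[150:260,210:350]; b=cv2.imread("pics/side0.png")[170:305,180:300]
a=cv2.resize(a,None,fx=5.7,fy=5.4,interpolation=cv2.INTER_CUBIC)
cv2.imwrite("pics/topc.png",a)
cv2.imwrite("pics/sidec.png",cv2.resize(b,None,fx=4.4,fy=4.4,interpolation=cv2.INTER_CUBIC))
E
cat > h.py <<'E'
import numpy as np
from scipy.spatial.transform import Rotation as R
def ray(info,u,v):
    d=np.array([(u-info['cx'])/info['fx'],-(v-info['cy'])/info['fy'],-1.])
    return info['origin'],R.from_quat(info['attitude']).apply(d)
def plane(info,u,v,z):
    o,d=ray(info,u,v); return o+d*(z-o[2])/d[2]
def proj(info,p):
    c=R.from_quat(info['attitude']).inv().apply(np.asarray(p)-info['origin'])
    return np.array([info['cx']-info['fx']*c[...,0]/c[...,2],info['cy']+info['fy']*c[...,1]/c[...,2]]).T
def cross(rays):
    A=np.zeros((3,3));b=np.zeros(3)
    for o,d in rays:
        d=d/np.linalg.norm(d);P=np.eye(3)-np.outer(d,d);A+=P;b+=P@o
    x=np.linalg.solve(A,b)
    return x,[np.linalg.norm((np.eye(3)-np.outer(d,d)/(d@d))@(x-o)) for o,d in rays]
E
```

```text
(no output)
```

View pics/topc.png

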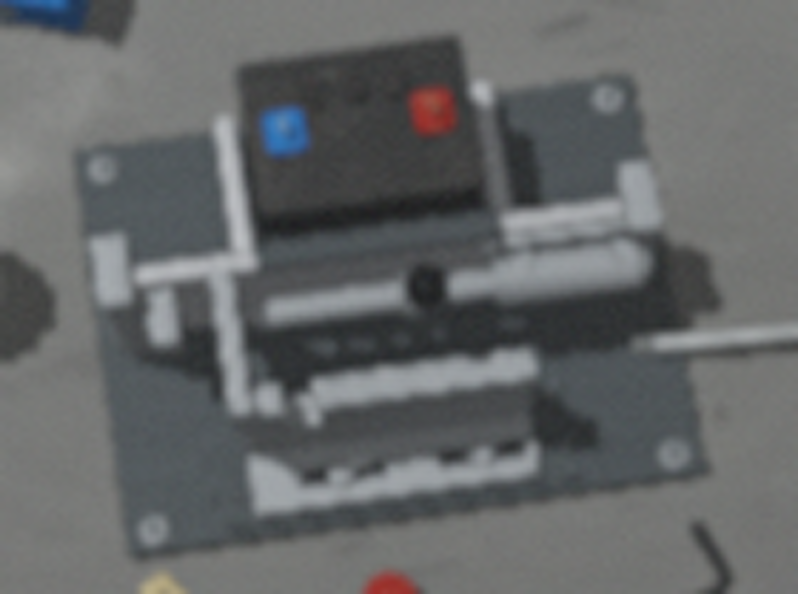

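View pics/sidec.png

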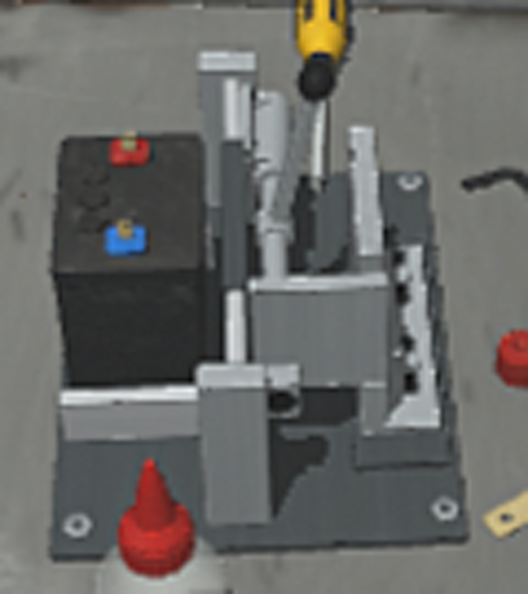

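The top crop shows plate corners (75,152), (632,78), (708,470), (133,558) and the ball at (426,286). The ledge runs from (535,360) to about (315,395), with the notch gap at about (293,397) and the stop ear at (230,330). In the side crop the ball is at (318,78).

```bash
cat > m.py <<'E'
from bench import r
from h import *
T=r.camera_info("top");S=r.camera_info("side")
t=lambda x,y:(210+x/5.7-.4,150+y/5.4-.4); s=lambda x,y:(180+x/4.4-.4,170+y/4.4-.4)
P=lambda x,y,z:plane(T,*t(x,y),z)
c=[P(x,y,.008) for x,y in((75,152),(632,78),(708,470),(133,558))]
print("corners",np.round(c,4).tolist())
print("len",[round(np.linalg.norm(c[i]-c[(i+1)%4]),4) for i in range(4)])
ey=(c[0]-c[1])+(c[3]-c[2]); yaw=np.arctan2(-ey[0],ey[1]); print("yaw deg",np.degrees(yaw))
ex=np.array([np.cos(yaw),np.sin(yaw)]);ey=np.array([-np.sin(yaw),np.cos(yaw)])
ball,e=cross([ray(T,*t(426,286)),ray(S,*s(318,78))]);print("ball",ball.round(4),np.round(e,4))
f=lambda p:np.round([p[:2]@ex,p[:2]@ey],4)
print("ball fx",f(ball))
for n,(x,y,z) in dict(barR=(650,262,.075),barL=(495,277,.075),boltend=(268,312,.075),ledgeR=(535,362,.105),notchR=(313,388,.105),notchL=(284,396,.105),earface=(247,340,.117),earfar=(222,345,.117),earfront=(238,410,.117),centre=(387,314,.008)).items(): print(n,P(x,y,z).round(4),f(P(x,y,z)))
print("centreplate",f(sum(c)/4))
for n,(x,y,z) in dict(ear_far_back=(255,290,.117),ear_far_front=(388,290,.117),eyeT_l=(200,383,.1),plateFL=(468,540,.008),plateBL=(50,557,.008)).items():
    p=plane(S,*s(x,y),z);print("S",n,p.round(4),f(p))
E
python3 m.py
```

```text
corners [[0.7183, 0.0962, 0.008], [0.7376, -0.1512, 0.008], [0.5501, -0.1681, 0.008], [0.5268, 0.0788, 0.008]]
len [np.float64(0.2482), np.float64(0.1883), np.float64(0.248), np.float64(0.1922)]
yaw deg 4.922676785436762
ball [ 0.6007 -0.0515  0.1725] [0.0011 0.0011]
ball fx [ 0.594  -0.1029]
barR [ 0.6311 -0.1453  0.075 ] [ 0.6163 -0.1989]
barL [ 0.6287 -0.0813  0.075 ] [ 0.6195 -0.1349]
boltend [0.6195 0.0124 0.075 ] [ 0.6183 -0.0408]
ledgeR [ 0.5834 -0.0933  0.105 ] [ 0.5732 -0.143 ]
notchR [ 0.5783 -0.005   0.105 ] [ 0.5757 -0.0546]
notchL [0.5756 0.0066 0.105 ] [ 0.5741 -0.0428]
earface [0.5977 0.0193 0.117 ] [ 0.5972 -0.0321]
earfar [0.5962 0.0292 0.117 ] [ 0.5966 -0.0221]
earfront [0.5684 0.0243 0.117 ] [ 0.5684 -0.0245]
centre [ 0.6317 -0.0358  0.008 ] [ 0.6263 -0.0899]
centreplate [ 0.6278 -0.0903]
S ear_far_back [0.6245 0.03   0.117 ] [ 0.6247 -0.0237]
S ear_far_front [0.5654 0.0281 0.117 ] [ 0.5657 -0.0205]
S eyeT_l [0.6462 0.0705 0.1   ] [0.6499 0.0148]
S plateFL [0.5258 0.0818 0.008 ] [0.5309 0.0364]
S plateBL [0.7166 0.0968 0.008 ] [0.7222 0.0349]
```

Request:
{"method": "arm_command", "body": {
  "moves": [0,0,-2.3,6,0,0,-2.3,6,0,0,-2.3,6,2.2,-2.7,0,0,2.2,-2.7,0,0,2.2,-2.7,0,0,2.2,-2.7,0,0,2.2,-2.7,0,0,2.2,-2.7,0,0,2.2,-2.7,0,0,2.2,-2.7,0,0,2.2,-2.7,0,0],
  "fingers": 60
}}

```text
time: 1.1
ee_pos: [0.4199, -0.3155, 0.2612]
eef_rot: [0.999, 0.042, -0.0, 0.0]
ft_force: [0.7, -0.5, -0.5]
width: 0.0526
grip_force: 0.0
```

Request:
{"method": "arm_command", "body": {
  "moves": [2.2,-2.7,0,0,2.2,-2.7,0,0,2.2,-2.7,0,0,2.2,-2.7,0,0,2.2,-2.7,0,0,2.2,-2.7,0,0,2.2,-2.7,0,0,1.1,-1.4,0,0,0.6,-0.7,0,0,0,0,0,0,0,0,0,0,0,0,0,0]
}}

```text
time: 2.1
ee_pos: [0.5714, -0.0955, 0.2613]
eef_rot: [0.999, 0.041, -0.0, 0.0]
ft_force: [0.2, -1.1, 0.5]
width: 0.0521
grip_force: 0.0
```

```bash
python3 - <<'E'
from bench import r
from h import *
import cv2
s=r.read_state(); W=r.camera_info("wrist"); im=r.camera("wrist"); cv2.imwrite("pics/w1.png",im[:,:,::-1])
np.save("w1.npy",W,allow_pickle=True)
p=s['ee_pos'];print(s['time'],np.round(p,4),np.round(s['eef_rot'],4),s['width'],np.round(s['ft_force'],2))
y=np.radians(4.92);ex=np.array([np.cos(y),np.sin(y)]);ey=np.array([-ex[1],ex[0]])
print("f",p[:2]@ex,p[:2]@ey, W)
print("ball px",proj(W,np.array([.6007,-.0515,.17])))
E
```

```text
2.1 [ 0.5714 -0.0955  0.2613] [ 9.992e-01  4.110e-02 -2.000e-04  4.000e-04] 0.05206414042868349 [ 0.2  -1.05  0.5 ]
f 0.5611374913221465 -0.14414468957056872 {'fx': 347.7044112992908, 'fy': 347.7044112992908, 'cx': 275.4902693702439, 'cy': 213.39739538326955, 'origin': array([ 0.64129947, -0.08904652,  0.45411715]), 'attitude': array([-0.0961677 ,  0.08684903, -0.67166563,  0.72943424])}
ball px [224.72095268 168.25899534]
```

View pics/w1.png

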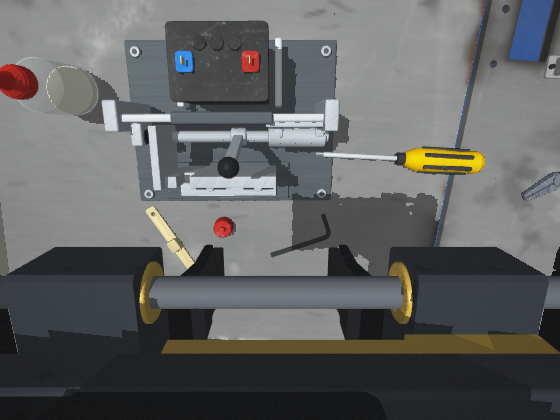

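The wrist view shows the ball at (228,168), the bolt at row 136, the ledge at about row 182 and the stop ear near column 155. I'll enlarge this area.

```bash
python3 - <<'E'
import cv2
a=cv2.imread("pics/w1.png")[95:205,120:345]
cv2.imwrite("pics/w1c.png",cv2.resize(a,None,fx=3.5,fy=3.5,interpolation=cv2.INTER_CUBIC))
E
```

```text
(no output)
```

View pics/w1c.png

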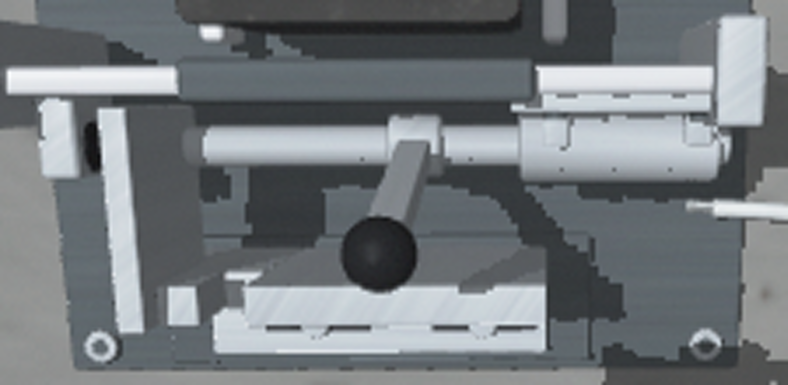

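```bash
cat > m2.py <<'E'
from bench import r
from h import *
W=np.load("w1.npy",allow_pickle=True).item();T=r.camera_info("top");S=r.camera_info("side")
w=lambda x,y:(120+x/3.5-.36,95+y/3.5-.36)
P=lambda x,y,z:plane(W,*w(x,y),z)
y=np.radians(4.92);ex=np.array([np.cos(y),np.sin(y)]);ey=np.array([-ex[1],ex[0]])
f=lambda p:np.round([p[:2]@ex,p[:2]@ey],4)
rb=[ray(W,*w(379,254)),ray(T,210+426/5.7-.4,150+286/5.4-.4),ray(S,180+318/4.4-.4,170+78/4.4-.4)]
for k in ([0,1],[0,2],[0,1,2]):
    b,e=cross([rb[i] for i in k]);print("ball",b.round(4),f(b),np.round(e,4))
for n,(x,yy,z) in dict(hub=(415,145,.08),boltL=(200,147,.075),barR=(720,147,.075),barL=(521,147,.075),ledgeR_f=(547,318,.105),ledgeR_b=(547,289,.105),notR=(245,305,.105),notL=(197,305,.105),smallL=(168,305,.105),earR_b=(126,110,.117),earR_f=(143,330,.117)).items(): print(n,f(P(x,yy,z)))
E
python3 m2.py
```

```text
ball [ 0.6021 -0.0529  0.1697] [ 0.5953 -0.1043] [0.0012 0.0012]
ball [ 0.6007 -0.0542  0.1696] [ 0.5939 -0.1055] [0.001 0.001]
ball [ 0.6012 -0.053   0.1708] [ 0.5945 -0.1043] [0.0013 0.0016 0.0015]
hub [ 0.6161 -0.1054]
boltL [ 0.6155 -0.0395]
barR [ 0.615  -0.1978]
barL [ 0.6152 -0.1372]
ledgeR_f [ 0.5678 -0.1448]
ledgeR_b [ 0.5763 -0.1449]
notR [ 0.572  -0.0574]
notL [ 0.572  -0.0435]
smallL [ 0.572  -0.0351]
earR_b [ 0.627  -0.0319]
earR_f [ 0.567  -0.0312]
```

Request:
{"method": "arm_command", "body": {
  "moves": [1.1,-1.3,0,0,1.1,-1.3,0,0,1.1,-1.3,0,0,0,0,0,0,0,0,1.5,0,0,0,2,0,0,0,2,0,0,0,2,0,0,0,2,0,0,0,1.6,0,0,0,0,0,0,0,0,0]
}}

```text
time: 3.15
ee_pos: [0.601, -0.0533, 0.1503]
eef_rot: [0.999, 0.041, -0.001, 0.0]
ft_force: [0.8, 0.3, 1.2]
width: 0.0526
grip_force: 0.0
```

```bash
cat > st.py <<'E'
from bench import r
from h import *
s=r.read_state();p=s['ee_pos'];y=np.radians(4.92);ex=np.array([np.cos(y),np.sin(y)]);ey=np.array([-ex[1],ex[0]]);F=s['ft_force']
a=2*np.arctan2(s['eef_rot'][1],s['eef_rot'][0])
print(round(s['time'],2),"f-fixture mm",np.round([p[:2]@ex*1e3-616,p[:2]@ey*1e3+50,p[2]*1e3],1),"F fix",np.round([F[:2]@ex,F[:2]@ey,F[2]],2),"yaw",np.degrees(a).round(2),"w",round(s['width']*1e3,1),s['grip_force'])
E
python3 st.py
```

```text
3.15 f-fixture mm [-21.8 -54.6 150.3] F fix [0.78 0.27 1.18] yaw 4.75 w 52.6 0.0
```

Request:
{"method": "arm_command", "body": {
  "moves": [0,0,0,0,0,0,0,0,0,0,0,0,0,0,0,0,0,0,0,0,0,0,0,0,0,0,0,0,0,0,0,0],
  "fingers": 0,
  "squeeze": 18
}}

```text
time: 3.82
ee_pos: [0.6017, -0.0517, 0.1503]
eef_rot: [0.999, 0.042, -0.0, 0.0]
ft_force: [0.2, 0.3, 0.3]
width: 0.0072
grip_force: 0.0
```

```bash
python3 st.py
```

```text
3.82 f-fixture mm [-21.  -53.1 150.3] F fix [0.22 0.31 0.33] yaw 4.85 w 7.2 0.0
```

```bash
python3 - <<'E'
from bench import r
import cv2,numpy as np
from h import *
W=r.camera_info("wrist");np.save("w2.npy",W,allow_pickle=True)
w=r.camera("wrist")[:,:,::-1];s=r.camera("side")[:,:,::-1]
np.save("S2.npy",s)
s=cv2.resize(s[150:300,170:310],None,fx=2.8,fy=2.8,interpolation=cv2.INTER_CUBIC)
w=w[60:420]; w=cv2.resize(w,(400,257)); s=s[:420,:392]
c=np.zeros((420,800,3),np.uint8);c[:257,:400]=w;c[:s.shape[0],400:400+s.shape[1]]=s
cv2.imwrite("pics/c2.png",c)
E
python3 st.py
```

```text
3.92 f-fixture mm [-21.  -53.1 150.4] F fix [-0.21 -0.37 -0.04] yaw 4.85 w 2.6 0.0
```

View pics/c2.png

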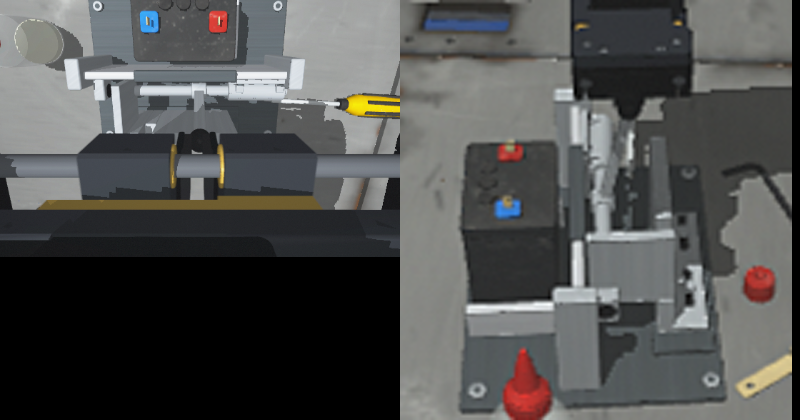

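The wrist view (left half) shows the fingers shut, with the ball just beyond them at crop (200,137), or full-image (280,252). The ball was not gripped. I'll work out where it is relative to the fingers.

```bash
python3 - <<'E'
from bench import r
from h import *
W=np.load("w2.npy",allow_pickle=True).item()
y=np.radians(4.92);ex=np.array([np.cos(y),np.sin(y)]);ey=np.array([-ex[1],ex[0]])
for u,v in((280,252),(280,246)):
  for z in(.160,.168,.17): 
    p=plane(W,u,v,z);print(u,v,z,"f",np.round([p[:2]@ex*1e3-616,p[:2]@ey*1e3+50],1))
print("cam f",W['origin'][:2]@ex*1e3-616,W['origin'][:2]@ey*1e3+50,W['origin'][2])
s=r.read_state();p=s['ee_pos']
print("TCP px",proj(W,p),"grasp px",proj(W,p+[0,0,.019]))
E
```

```text
280 252 0.16 f [-22.  -55.5]
280 252 0.168 f [-18.9 -55.4]
280 252 0.17 f [-18.1 -55.3]
280 246 0.16 f [-18.4 -55.5]
280 246 0.168 f [-15.4 -55.3]
280 246 0.17 f [-14.7 -55.3]
cam f 49.10197227562958 -52.68007943855855 0.3432627641188513
TCP px [275.760953   244.43262808] grasp px [275.84679062 256.60097985]
```

```bash
python3 st.py; python3 - <<'E'
from bench import r
import cv2
w=r.camera("wrist")[:,:,::-1][150:360,180:380]
w=cv2.convertScaleAbs(w,alpha=1.6,beta=25)
cv2.imwrite("pics/w3.png",cv2.resize(w,None,fx=2.8,fy=2.8,interpolation=cv2.INTER_CUBIC))
E
python3 st.py
```

```text
3.92 f-fixture mm [-21.  -53.1 150.4] F fix [-0.21 -0.37 -0.04] yaw 4.85 w 2.6 0.0
3.97 f-fixture mm [-21.  -53.1 150.3] F fix [-0.5 -0.   0.6] yaw 4.85 w 1.4 0.0
```

View pics/w3.png

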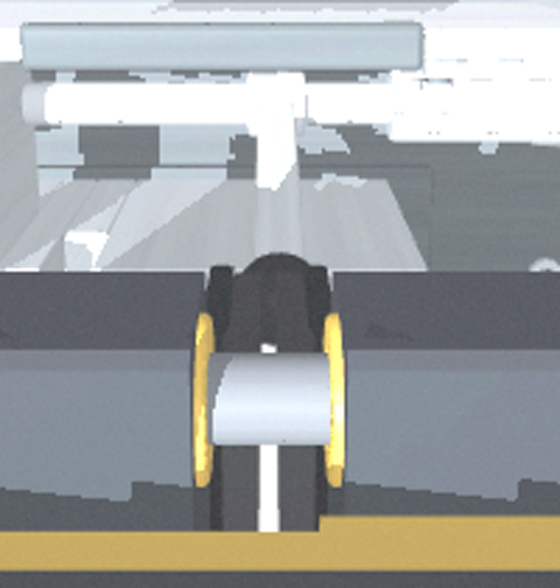

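Request:
{"method": "arm_command", "body": {
  "moves": [0,0,0,0,0,0,0,0,0,0,0,0,0,0,0,0,0,0,0,0,0,0,0,0,0,0,-1.5,0,0,0,-2,0,0,0,-2,0,0,0,-2,0,-1.5,0,-2,0,-2,0,0,0],
  "fingers": 70
}}

```text
time: 4.97
ee_pos: [0.5686, -0.0542, 0.249]
eef_rot: [0.999, 0.043, 0.003, 0.0]
ft_force: [0.1, -0.9, 0.6]
width: 0.0603
grip_force: 0.0
```

```bash
cat > ballw.py <<'E'
from bench import r
from h import *
import cv2
y=np.radians(4.92);ex=np.array([np.cos(y),np.sin(y)]);ey=np.array([-ex[1],ex[0]])
W=r.camera_info("wrist");im=r.camera("wrist");cv2.imwrite("pics/w4.png",im[:,:,::-1])
def world(fx,fy,z): return np.r_[ex*(fx+.616)+ey*(fy-.05),z]
m=(im.max(2)<60).astype(np.uint8)
n,l,st,c=cv2.connectedComponentsWithStats(m)
for i in range(1,n):
    if st[i,4]>150: print(st[i],c[i].round(1))
for th in np.arange(-.2,1,.1): print(round(th,1),proj(W,world(-.095*np.sin(th),-.055,.075+.095*np.cos(th))).round(1))
E
python3 st.py; python3 ballw.py
```

```text
4.97 f-fixture mm [-54.1 -52.7 249. ] F fix [ 0.02 -0.87  0.56] yaw 4.89 w 60.3 0.0
[512   5  21  68 334] [521.9  38.4]
[223 104  87   9 499] [267.9 106.8]
[286 149  29  22 158] [301.8 158.2]
[222 154  23  14 221] [233.9 161.3]
[268 164  22  18 305] [278.7 172.7]
[290 196  62   8 218] [323.9 200.5]
[ 137  219  423  121 8389] [399.7 279.3]
[    0   247   560   173 45760] [243.4 370.1]
-0.2 [278.6 117.8]
-0.1 [278.5 130.5]
0.0 [278.5 143.2]
0.1 [278.5 155.6]
0.2 [278.4 167.5]
0.3 [278.4 178.6]
0.4 [278.3 188.8]
0.5 [278.3 198. ]
0.6 [278.2 206.1]
0.7 [278.1 213. ]
0.8 [278.  218.7]
0.9 [277.9 223.2]
```

```bash
cat >> ballw.py <<'E'
E
python3 - <<'E'
from h import *
y=np.radians(4.92);ex=np.array([np.cos(y),np.sin(y)]);ey=np.array([-ex[1],ex[0]])
def world(fx,fy,z): return np.r_[ex*(fx+.616)+ey*(fy-.05),z]
for n in("w1.npy","w2.npy"):
    W=np.load(n,allow_pickle=True).item()
    for th in np.arange(-.1,.5,.1):
        p=world(-.095*np.sin(th),-.055,.075+.095*np.cos(th));d=np.linalg.norm(p-W['origin']);print(n,round(th,1),proj(W,p).round(1),"r",round(.009*347.7/d,1))
E
python3 - <<'E'
import cv2
b=cv2.imread("pics/w3.png").max(2)
for rr in(245,255,265,275,285,300,320,340): print(rr,b[rr,196:350:6].tolist())
E
```

```text
w1.npy -0.1 [225.9 128.7] r 10.9
w1.npy 0.0 [226.3 140.9] r 10.9
w1.npy 0.1 [226.9 152.8] r 10.9
w1.npy 0.2 [227.5 164.2] r 10.8
w1.npy 0.3 [228.3 175. ] r 10.6
w1.npy 0.4 [229.2 184.8] r 10.5
w2.npy -0.1 [279.5 201.2] r 17.6
w2.npy 0.0 [279.5 219.2] r 17.4
w2.npy 0.1 [279.4 236.3] r 17.1
w2.npy 0.2 [279.3 252.1] r 16.7
w2.npy 0.3 [279.2 266.2] r 16.2
w2.npy 0.4 [279.1 278.5] r 15.6
245 [191, 190, 190, 195, 195, 197, 191, 194, 191, 190, 205, 208, 210, 204, 204, 205, 212, 208, 191, 198, 196, 195, 195, 193, 193, 197]
255 [190, 193, 193, 195, 196, 195, 194, 193, 191, 193, 206, 145, 91, 88, 80, 86, 103, 192, 194, 197, 195, 195, 194, 195, 191, 194]
265 [190, 190, 193, 148, 131, 125, 167, 194, 196, 86, 73, 78, 77, 77, 78, 74, 75, 80, 73, 117, 130, 143, 188, 193, 192, 193]
275 [102, 102, 191, 73, 76, 69, 98, 88, 84, 86, 83, 78, 78, 80, 84, 85, 85, 86, 80, 73, 73, 70, 172, 105, 101, 101]
285 [101, 92, 92, 74, 73, 77, 78, 84, 81, 85, 83, 77, 83, 77, 85, 85, 87, 85, 78, 69, 71, 71, 83, 108, 104, 102]
300 [103, 92, 74, 71, 74, 75, 78, 81, 86, 84, 89, 79, 84, 88, 82, 81, 83, 79, 81, 72, 72, 70, 71, 105, 100, 103]
320 [101, 234, 199, 72, 74, 70, 85, 86, 84, 87, 86, 78, 83, 79, 84, 83, 84, 83, 86, 69, 75, 66, 246, 254, 125, 102]
340 [217, 220, 199, 122, 69, 84, 83, 84, 86, 86, 84, 83, 79, 78, 85, 83, 83, 87, 86, 83, 73, 124, 255, 255, 243, 103]
```

```bash
python3 - <<'E'
from bench import r
from h import *
import cv2
y=np.radians(4.92);ex=np.array([np.cos(y),np.sin(y)]);ey=np.array([-ex[1],ex[0]])
def world(fx,fy,z): return np.r_[ex*(fx+.616)+ey*(fy-.05),z]
S=r.camera_info("side");s=np.load("S2.npy")
print("ball",proj(S,world(-.0225,-.055,.1675)),"tip",proj(S,world(-.021,-.053,.150)),"grasp",proj(S,world(-.021,-.053,.169)),"r",.009*468/np.linalg.norm(world(-.0225,-.055,.1675)-S['origin']))
a=s[165:200,235:270]
b=r.camera("side")[:,:,::-1]
k=lambda q:cv2.resize(cv2.convertScaleAbs(q,alpha=2,beta=30),(390,546),interpolation=cv2.INTER_CUBIC)
cv2.imwrite("pics/sd.png",np.hstack([k(s[150:206,232:272]),k(b[150:206,232:272])]))
E
```

```text
ball [251.59633776 188.35159762] tip [250.97125445 195.56486643] grasp [250.88483008 188.45040686] r 4.457526030296433
```

View pics/sd.png

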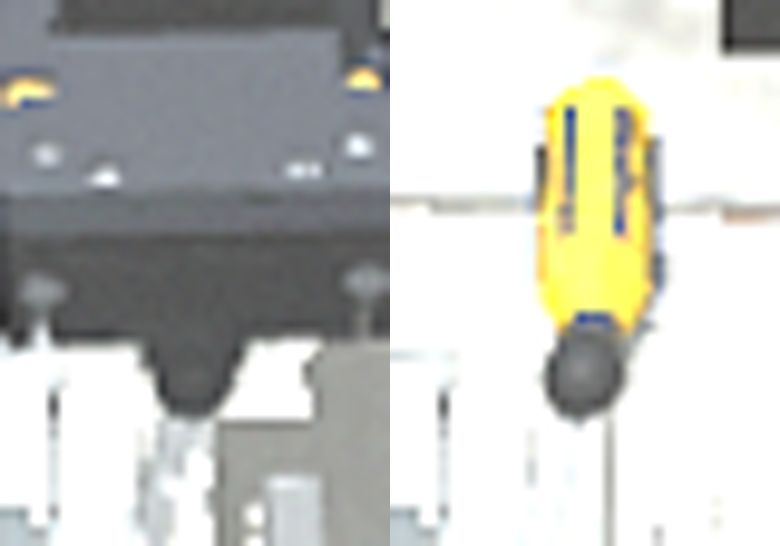

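Left half (gripper shut): the ball's lower edge is at row ~415 and no fingertips show below it, though the TCP would project to row ~444. Right half: the ball sits unmoved at (251.8,188.3), as predicted. So the fingertips sit higher than the nominal TCP and closed above the ball. I'll go about 20 mm lower and close again.

Request:
{"method": "arm_command", "body": {
  "moves": [1.6,0.1,0,0,1.6,0.1,0,0,0,0,0,0,0,0,2,0,0,0,2,0,0,0,2,0,0,0,2,0,0,0,1.5,0,0,0,1.2,0,0,0,1,0,0,0,0,0,0,0,0,0],
  "fingers": 60
}}

```text
time: 6.07
ee_pos: [0.5988, -0.0539, 0.1283]
eef_rot: [0.999, 0.042, -0.0, -0.0]
ft_force: [-0.0, -0.1, 0.2]
width: 0.0522
grip_force: 0.0
```

```bash
python3 st.py
```

```text
6.07 f-fixture mm [-24.  -55.1 128.3] F fix [-0.03 -0.11  0.19] yaw 4.85 w 52.2 0.0
```

Request:
{"method": "arm_command", "body": {
  "moves": [0,0,0,0,0,0,0,0,0,0,0,0,0,0,0,0,0,0,0,0,0,0,0,0,0,0,0,0,0,0,0,0],
  "fingers": 0,
  "squeeze": 18
}}

```text
time: 6.73
ee_pos: [0.5989, -0.054, 0.1285]
eef_rot: [0.999, 0.042, 0.0, 0.0]
ft_force: [0.6, 0.2, 0.9]
width: 0.0164
grip_force: 18.0
```

```bash
python3 st.py
```

```text
6.73 f-fixture mm [-23.9 -55.2 128.5] F fix [0.59 0.17 0.89] yaw 4.85 w 16.4 18.00004094839096
```

Request:
{"method": "arm_command", "body": {
  "moves": [0,-0.3,0,0,0,-0.5,0,0,0,-0.5,0,0,0,-0.5,0,0,0,-0.5,0,0,0,-0.5,0,0,0,-0.5,0,0,0,-0.5,0,0,0,-0.5,0,0,0,-0.5,0,0,0,-0.2,0,0,0,0,0,0]
}}

```text
time: 7.73
ee_pos: [0.5946, -0.0036, 0.1284]
eef_rot: [0.999, 0.043, 0.0, 0.0]
ft_force: [0.8, -4.2, 3.8]
width: 0.0165
grip_force: 18.0
```

```bash
python3 st.py
```

```text
7.73 f-fixture mm [-23.9  -4.6 128.4] F fix [ 0.49 -4.21  3.83] yaw 4.89 w 16.5 18.000354766845703
```

Request:
{"method": "arm_command", "body": {
  "moves": [0,-0.2,0,0,0,-0.2,0,0,0,-0.2,0,0,0,-0.2,0,0,0,-0.2,0,0,0,-0.2,0,0,0,-0.1,0,0,0,0,0,0,0,0,0,0]
}}

```text
time: 8.48
ee_pos: [0.5936, 0.0081, 0.1284]
eef_rot: [0.999, 0.042, 0.0, 0.0]
ft_force: [0.4, -5.6, 4.0]
width: 0.0162
grip_force: 18.0
```

```bash
python3 st.py
```

```text
8.48 f-fixture mm [-23.9   7.2 128.4] F fix [-0.11 -5.57  3.99] yaw 4.81 w 16.2 18.000443279743195
```

Request:
{"method": "arm_command", "body": {
  "moves": [0,-0.15,0,0,0,-0.15,0,0,0,0,0,0]
}}

```text
time: 8.73
ee_pos: [0.5934, 0.011, 0.1284]
eef_rot: [0.999, 0.042, 0.0, 0.0]
ft_force: [-1.0, -5.8, 3.5]
width: 0.0162
grip_force: 18.0
```

Request:
{"method": "arm_command", "body": {
  "moves": [0,-0.1,0,0,0,0,0,0]
}}

```text
time: 8.9
ee_pos: [0.5933, 0.0118, 0.1284]
eef_rot: [0.999, 0.042, 0.0, 0.001]
ft_force: [-0.4, -5.6, 4.0]
width: 0.016
grip_force: 18.0
```

```bash
python3 st.py
```

```text
8.9 f-fixture mm [-23.9  10.9 128.4] F fix [-0.88 -5.58  4.04] yaw 4.79 w 16.0 18.00048217177391
```

Request:
{"method": "arm_command", "body": {
  "moves": [0,-0.1,0,0,0,0,0,0]
}}

```text
time: 9.07
ee_pos: [0.5932, 0.0128, 0.1284]
eef_rot: [0.999, 0.042, 0.0, 0.001]
ft_force: [-0.4, -6.6, 3.4]
width: 0.0162
grip_force: 18.0
```

Request:
{"method": "arm_command", "body": {
  "moves": [0,-0.1,0,0,0,0,0,0]
}}

```text
time: 9.23
ee_pos: [0.5931, 0.0138, 0.1284]
eef_rot: [0.999, 0.042, 0.0, 0.001]
ft_force: [1.0, -6.6, 4.4]
width: 0.0162
grip_force: 18.0
```

```bash
python3 st.py
```

```text
9.23 f-fixture mm [-23.9  12.8 128.4] F fix [ 0.43 -6.67  4.4 ] yaw 4.79 w 16.2 18.000633269548416
```

Request:
{"method": "arm_command", "body": {
  "moves": [0,-0.1,0,0,0,0,0,0]
}}

```text
time: 9.4
ee_pos: [0.593, 0.0146, 0.1284]
eef_rot: [0.999, 0.042, 0.0, 0.001]
ft_force: [0.2, -7.2, 2.8]
width: 0.0162
grip_force: 18.0
```

Request:
{"method": "arm_command", "body": {
  "moves": [0,-0.05,0,0,0,0,0,0]
}}

```text
time: 9.57
ee_pos: [0.593, 0.0146, 0.1284]
eef_rot: [0.999, 0.042, 0.0, 0.001]
ft_force: [0.0, -7.9, 3.0]
width: 0.0164
grip_force: 18.0
```

Request:
{"method": "arm_command", "body": {
  "moves": [0,-0.05,0,0,0,0,0,0]
}}

```text
time: 9.73
ee_pos: [0.593, 0.0147, 0.1284]
eef_rot: [0.999, 0.041, 0.0, 0.001]
ft_force: [0.6, -8.8, 3.4]
width: 0.0157
grip_force: 18.0
```

```bash
python3 st.py
```

```text
9.73 f-fixture mm [-23.9  13.8 128.4] F fix [-0.19 -8.84  3.45] yaw 4.74 w 15.7 18.000399470329285
```

Request:
{"method": "arm_command", "body": {
  "moves": [0,0.2,0,0,0,0.3,0,0,0,0.3,0,0,0,0.3,0,0,0,0.2,0,0,0,0.1,0,0,0,0,0,0,0,0,0,0]
}}

```text
time: 10.4
ee_pos: [0.5941, 0.0025, 0.1284]
eef_rot: [0.999, 0.042, 0.0, 0.0]
ft_force: [-1.2, -5.5, 3.7]
width: 0.0165
grip_force: 18.0
```

```bash
python3 st.py
```

```text
10.4 f-fixture mm [-23.9   1.5 128.4] F fix [-1.62 -5.43  3.68] yaw 4.83 w 16.5 18.000504076480865
```

Request:
{"method": "arm_command", "body": {
  "moves": [-0.45,0,0.16,0,-0.45,0,0.16,0,-0.45,0,0.16,0,-0.45,0,0.16,0,-0.41,0,0.24,0,-0.41,0,0.24,0,-0.41,0,0.25,0,-0.41,0,0.25,0,-0.4,0,0.33,0,-0.4,0,0.34,0,0,0,0,0,0,0,0,0]
}}

```text
time: 11.4
ee_pos: [0.5512, -0.0012, 0.1049]
eef_rot: [0.999, 0.042, -0.0, 0.0]
ft_force: [-1.7, -6.0, 1.4]
width: 0.0163
grip_force: 18.0
```

```bash
python3 st.py
```

```text
11.4 f-fixture mm [-66.9   1.5 104.9] F fix [-2.17 -5.87  1.38] yaw 4.84 w 16.3 18.00002932548523
```

Request:
{"method": "arm_command", "body": {
  "moves": [0,0.07,0,0,0,0.06,0,0,0,0,0,0,0,0,0,0]
}}

```text
time: 11.73
ee_pos: [0.5518, -0.002, 0.1053]
eef_rot: [0.999, 0.042, -0.0, -0.0]
ft_force: [-0.9, -3.3, 1.3]
width: 0.0166
grip_force: 18.0
```

```bash
python3 st.py
```

```text
11.73 f-fixture mm [-66.4   0.7 105.3] F fix [-1.16 -3.24  1.25] yaw 4.86 w 16.6 18.00012320280075
```

Request:
{"method": "arm_command", "body": {
  "moves": [-0.21,0,0.21,0,-0.2,0,0.22,0,-0.2,0,0.22,0,0,0,0,0]
}}

```text
time: 12.07
ee_pos: [0.5451, -0.0026, 0.0983]
eef_rot: [0.999, 0.042, -0.0, 0.0]
ft_force: [-1.2, -3.8, 0.4]
width: 0.0165
grip_force: 18.0
```

```bash
python3 st.py
```

```text
12.07 f-fixture mm [-73.1   0.7  98.3] F fix [-1.57 -3.72  0.39] yaw 4.85 w 16.5 18.000154495239258
```

Request:
{"method": "arm_command", "body": {
  "moves": [-0.22,0,0.26,0,-0.22,0,0.28,0,-0.21,0,0.29,0,0,0,0,0]
}}

```text
time: 12.4
ee_pos: [0.5387, -0.0032, 0.0898]
eef_rot: [0.999, 0.042, -0.0, 0.0]
ft_force: [-1.1, -3.1, 0.7]
width: 0.0164
grip_force: 18.0
```

```bash
python3 st.py
```

```text
12.4 f-fixture mm [-79.6   0.6  89.8] F fix [-1.38 -2.98  0.73] yaw 4.85 w 16.4 18.00012856721878
```

Request:
{"method": "arm_command", "body": {
  "moves": [-0.24,0,0.35,0,-0.22,0,0.37,0,-0.2,0,0.39,0,-0.19,0,0.4,0,-0.17,0,0.42,0,0,0,0,0]
}}

```text
time: 12.9
ee_pos: [0.5285, -0.0041, 0.0703]
eef_rot: [0.999, 0.042, -0.0, -0.0]
ft_force: [-1.0, -5.0, 0.8]
width: 0.0168
grip_force: 18.0
```

```bash
python3 st.py
```

```text
12.9 f-fixture mm [-89.8   0.6  70.3] F fix [-1.39 -4.94  0.81] yaw 4.85 w 16.8 17.999978363513947
```

Request:
{"method": "arm_command", "body": {
  "moves": [-0.15,0,0.4,0,-0.13,0,0.4,0,-0.11,0,0.4,0,-0.09,0,0.4,0,0,0,0,0,0,0,0,0]
}}

```text
time: 13.4
ee_pos: [0.5243, -0.0044, 0.0551]
eef_rot: [0.999, 0.042, -0.0, -0.0]
ft_force: [-2.0, -4.5, 1.4]
width: 0.0167
grip_force: 18.0
```

```bash
python3 st.py
```

```text
13.4 f-fixture mm [-94.    0.6  55.1] F fix [-2.4  -4.32  1.43] yaw 4.85 w 16.7 17.99997568130493
```

Request:
{"method": "arm_command", "body": {
  "moves": [-0.06,0,0.3,0,-0.05,0,0.3,0,0,0,0,0]
}}

```text
time: 13.65
ee_pos: [0.5233, -0.0045, 0.0491]
eef_rot: [0.999, 0.042, -0.0, 0.0]
ft_force: [-2.8, -5.0, 0.8]
width: 0.0162
grip_force: 18.0
```

```bash
python3 st.py
```

```text
13.65 f-fixture mm [-95.1   0.6  49.1] F fix [-3.25 -4.78  0.84] yaw 4.85 w 16.2 18.000158965587616
```

Request:
{"method": "arm_command", "body": {
  "moves": [-0.03,0,0.2,0,0,0,0.2,0,0,0,0,0]
}}

```text
time: 13.9
ee_pos: [0.5229, -0.0046, 0.0451]
eef_rot: [0.999, 0.042, -0.0, 0.0]
ft_force: [-2.6, -4.9, -0.2]
width: 0.0166
grip_force: 18.0
```

```bash
python3 st.py
```

```text
13.9 f-fixture mm [-95.5   0.6  45.1] F fix [-3.02 -4.61 -0.19] yaw 4.85 w 16.6 18.000003397464752
```

Request:
{"method": "arm_command", "body": {
  "moves": [0,0,0.15,0,0,0,0,0]
}}

```text
time: 14.07
ee_pos: [0.5227, -0.0046, 0.0437]
eef_rot: [0.999, 0.042, -0.0, 0.0]
ft_force: [-3.0, -4.2, 1.7]
width: 0.0163
grip_force: 18.0
```

Request:
{"method": "arm_command", "body": {
  "moves": [0,0,0.15,0,0,0,0,0]
}}

```text
time: 14.23
ee_pos: [0.5228, -0.0045, 0.0425]
eef_rot: [0.999, 0.042, -0.0, 0.0]
ft_force: [-4.4, -4.1, 4.9]
width: 0.0164
grip_force: 18.0
```

```bash
python3 st.py
```

```text
14.23 f-fixture mm [-95.5   0.6  42.5] F fix [-4.71 -3.75  4.91] yaw 4.85 w 16.4 18.000432550907135
```

Request:
{"method": "arm_command", "body": {
  "moves": [0,0.08,0,0,0,0.08,0,0,0,0,0,0]
}}

```text
time: 14.48
ee_pos: [0.5228, -0.0049, 0.0427]
eef_rot: [0.999, 0.043, -0.0, -0.001]
ft_force: [-5.3, -0.6, 4.5]
width: 0.0164
grip_force: 18.0
```

```bash
python3 st.py
```

```text
14.48 f-fixture mm [-95.5   0.3  42.7] F fix [-5.34 -0.17  4.48] yaw 4.9 w 16.4 18.000507652759552
```

Request:
{"method": "arm_command", "body": {
  "moves": [0,0,0,0,0,0,0,0,0,0,0,0,0,0,0,0,0,0,0,0,0,0,0,0,0,0,0,0,0,0,0,0],
  "fingers": 45
}}

```text
time: 15.15
ee_pos: [0.5232, -0.0061, 0.0424]
eef_rot: [0.999, 0.042, 0.0, -0.0]
ft_force: [0.1, 0.2, 0.5]
width: 0.0392
grip_force: 0.0
```

```bash
python3 st.py
```

```text
15.15 f-fixture mm [-95.2  -0.9  42.4] F fix [0.11 0.18 0.46] yaw 4.85 w 39.2 0.0
```

Request:
{"method": "arm_command", "body": {
  "moves": [0,0,-0.5,0,0,0,-0.8,0,0,0,-1,0,0,0,-1,0,0,0,-1,0,0,0,-1.5,0,0,0,-2,0,0,0,-2,0,0,0,-2,0,-2,0,-2,0,-3,0,-1,0,0,0,0,0]
}}

```text
time: 16.15
ee_pos: [0.4716, -0.0105, 0.1939]
eef_rot: [0.999, 0.042, 0.002, 0.001]
ft_force: [1.5, -0.3, -0.1]
width: 0.0393
grip_force: 0.0
```

```bash
python3 st.py; python3 - <<'E'
from bench import r
from h import *
import cv2
y=np.radians(4.92);ex=np.array([np.cos(y),np.sin(y)]);ey=np.array([-ex[1],ex[0]])
def world(fx,fy,z): return np.r_[ex*(fx+.616)+ey*(fy-.05),z]
W=r.camera_info("wrist");w=r.camera("wrist")[:,:,::-1];S=r.camera_info("side");s=r.camera("side")[:,:,::-1]
b=world(-.0945,0,.083);pw=proj(W,b);ps=proj(S,b);print(pw,ps)
def k(im,p,h):
    x,yy=np.clip(p.round().astype(int),[h,h],[559-h,419-h]);return cv2.resize(im[yy-h:yy+h,x-h:x+h],(400,400),interpolation=cv2.INTER_CUBIC)
cv2.imwrite("pics/fin.png",np.hstack([k(w,pw,90),k(s,ps,50)]))
E
```

```text
16.15 f-fixture mm [-147.1   -0.9  193.9] F fix [ 1.45 -0.41 -0.08] yaw 4.86 w 39.3 0.0
[274.16694304 142.69875908] [288.00367869 235.80966096]
```

View pics/fin.png

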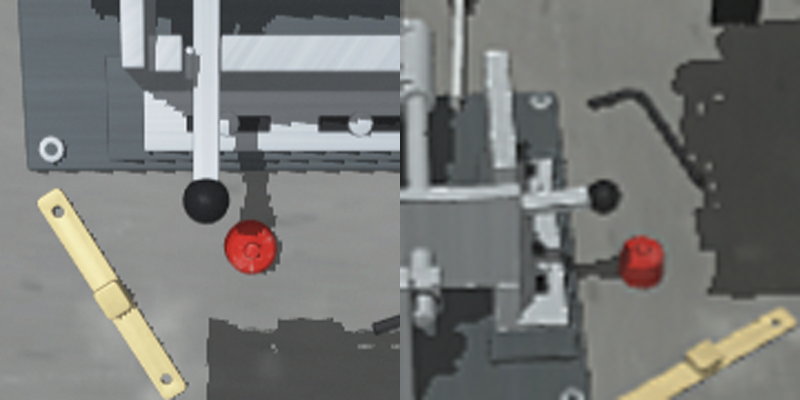

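Left half: the shank lies level through the notch at column ~206, with the ball at (206,201) and the gripper clear. Right half: the ball is at (603,196), with the handle level and held. The bystanders are where they were. I'm handing in.

```bash
python3 -c "
from bench import r
print(r.close_job())"
```

```text
the job is handed in; nothing more can be done
None
```

The bolt is shot and the handle lies at the bottom of the keeper's notch, released and holding in the last pictures. The job is handed in at about 16 s, but no verdict came back.

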